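# Click a powder-feed wheel of the air-abrasive unit to its mark

## Task

On the air-abrasive unit, open the powder feed of the wide tank: with a fingertip, flick the ribbed wheel beside that tank round click by click, its top going towards the tank, until its white line stands at the steel pointer, and do not run a click past it. Flick it gently, without pinching it; leave the narrow tank's wheel as it is set, and do not shift or pick up anything lying about.

Things in the scene. Friction and masses are not known exactly. Their poses are not given: they have to be found in the camera images.
- unit: the air-abrasive unit's grey steel cabinet, fixed on the bench, 200 x 350 mm, 60 mm high; origin: centre of its underside; x away from its front, y to its left. On it stand two fixed feeders side by side (axles 160 mm apart) and, on the strip in front of them, a gauge and a regulator knob (tops 80 and 86 mm above the bench). A blasting pencil stands in a holder at its far side (118 mm high).
- big_feed: the wide tank's feeder, on the left or right of the cabinet: a dark steel base plate 70 x 145 mm, 16 mm thick, with a clear tank 54 mm wide under a black lid (top 76 mm above the plate's underside) on its +y half and the feed wheel in a fork on its -y half. Origin: centre of the plate's underside, 60 mm above the bench; x along the axle, y from wheel to tank, z up.
- big_feed_axle (a point): centre of the wide tank's wheel, 120 mm above the bench, axes as its feeder's. Black, upright like a cartwheel, 14 mm wide, 70 mm across over eight straight ribs, 5.5 mm thick, that stand 10 mm out of a 49 mm drum. Resting, a gap is straight up, with ribs 22.5 degrees either side. Fork cheeks (x +10 to +15, -21 to -26 mm) reach 12 mm above the axle, the tank lid 16 mm; above that all is free.
- big_wheel (a joint): angle of the wide tank's wheel, rad: 0 = white line at the pointer, negative = clicks still to go; grows as the wheel's top moves towards the tank. Eight clicks a turn, 0.785 apart, held by a spring plunger: about 3 N on a rib takes it over; past half-way it jumps to the next click by itself, if nothing is in a rib's way (or back, if let go sooner). Stops at -4.16 and +1.81.
- big_wheel_line (a point): the white line on the wide tank's wheel, 10 to 12 mm wide: it lies across the bottom of one gap between two ribs, 24.5 mm from the axle, and runs down both faces of the wheel; this point is its middle on the drum and goes round with the wheel.
- big_feed_pointer (a point): tip of the wide tank's steel pointer, a small cone on a post between wheel and tank, at the height of the axle and 36 mm from it, pointing at the wheel; fixed.
- small_feed: the narrow tank's feeder, at the cabinet's other place: the same in all but its tank, which is 34 mm wide; same origin and axes.
- small_feed_axle (a point): centre of the narrow tank's wheel, which is just like the other; axes as its feeder's. To be left alone.
- small_wheel (a joint): angle of the narrow tank's wheel, rad, counted as for the other; set somewhere at the start and to stay there.
- small_wheel_line (a point): the white line on the narrow tank's wheel, its middle on the drum, 24.5 mm from the axle.
- spare_lid_mid (a point): a spare black screw lid, 42 mm across and 15 mm high, lying on the cabinet's front strip; its middle. Bystander.
- pick: a straight steel pick, 8 mm thick and 100 mm long, lying on the cabinet's front strip; origin under its middle. Bystander.
- vertebra_mid (a point): a fossil vertebra, about 120 mm long and 48 mm high, lying on the bench left of the unit; a point in its round body half-way up. Bystander.
- jar_mid (a point): an amber jar, 60 mm across and 75 mm high, standing on the bench right of the unit; its centre. Bystander.
- brush: a flat brush, 170 mm long and 20 mm high, lying on the bench; origin under its middle. Bystander.
- scoop: a metal powder spoon, 160 mm long, about 20 mm high, lying on the bench; origin under its middle. Bystander.
- fragment_mid (a point): a piece of bone in rock, 55 x 34 x 33 mm, lying on the bench; its middle. Bystander.

How it is judged:
By the outcome, as a careful person would: the job done as asked, in the order asked, and still so for the second after the job is handed in, with the robot touching nothing.
It also fails if it takes over 45 s, if anything falls off the work surface, if the arm or the gripper's body presses on something with over 40 N, if the wrist force passes 120 N, or if a joint passes its speed limit or range.

## Robot

A 6-joint arm with a two-finger parallel gripper is mounted at the origin on the work surface. World frame = base frame: x ahead of the robot, y to its left, z up, the work surface at z = 0. Lengths are in mm, angles in rad, forces in N, time in s.
With the tool pointing down it reaches from about 325 to 900 mm from the base axis. Payload 6.1 kg.
Tool frame: the origin (TCP) lies midway between the tips of the shut fingers; the grasp point (between the pads) lies 19 mm behind it; z points along the fingers, y is the line along which they close (so a half turn about z gives the same grasp; the last joint's range is limited). The gripper opens to 87 mm and grips with 3 to 60 N. Pads are 19 mm wide; open, the fingers measure 117 mm over their backs; the gripper's body (75 mm by 190 mm) begins 51 mm behind the grasp point.
Start: joints at [-1.325, 0.22, 1.526, -0, 1.395, -0.126], TCP at [227.051, -582.292, 222.538] pointing down, gripper open.
Joint ranges: [-2.98, 2.98], [-0.91, 2.08], [0.09, 2.57], [-1.24, 4.39], [0.2, 2.65], [-2.68, 2.68]. Speed limits (rad/s): [2.57, 2.57, 3.01, 3.14, 3.14, 3.14].

## Interface

Orientations are given as a unit quaternion [w, x, y, z].
In Python, from cell import bot gives the robot as it stands.
- The arm moves only by the shell command python3 -m handwheel 'ROWS' [FORCE]. ROWS is JSON, a list of rows, each an object of numbers: "gripper": the finger opening in m, from 0 to 0.087; "x", "y", "z": the shift along the world's x, y, z in m; "roll": the turn about the world's z in degrees. A call has 1 to 5 rows; each row shifts and turns the commanded pose from where the row before left it; what a row does not reach is not made up. A row lasts 1/10 s, in which the tool goes at most 50 mm and 8.59 degrees, less where a joint would pass 70% of its speed; a pose out of reach is approached as far as the arm can. A call with a gripper value outside its range is refused whole. The fingers move at their own pace and stop on an object; FORCE is the grip in N (left out, the last holds). Time passes only in rows, so rows that do not move let the fingers close. It gives the time, the measured TCP pose, the force, the opening and the grip force at its end, in the units of the state.
- bot.read_state(): the state, without advancing time (a new reading comes with each control period).
- bot.read_camera(name): name is "side" or "top"; returns a dict with "pixels" (480x640x3 uint8, red, green, blue), "camera_matrix" (3x3 intrinsics, pixels), "k1" (the pictures are not rectified: a ray, as slopes to the right and down, at radius r is drawn at 1 + k1 r^2 times it, then the intrinsics apply), "pose" (4x4, takes a point from camera to world coordinates). Camera axes: x right, y down, z forward; pixel columns grow to the right and rows downward; lengths in mm; the calibration is good to about 2 mm. A picture is of the moment at which its call begins. There is no depth.
- bot.hand_in(): hands the job in; it is judged then, once.
The state is a dict: "clock": time; "joints": joint angles; "joint_velocities": joint speeds; "joint_torque": joint torques, N m; "ee_pos": TCP position; "eef_rot": TCP orientation; "contact_force": force on the tool from outside, world axes, zero at the start; "wrist_torque": the same for the moment, N m; "width": finger opening in mm; "grip_force": force on a finger pad.
Only numpy, scipy, OpenCV 4.12 (cv2) and the standard library are available. Lean on these libraries where they do the work, as an engineer would, in place of code of your own. Each camera call takes 0.05 s, during which the arm holds its last target. There are 200 camera calls.

## Working session

There is one attempt and no reset: what is moved stays moved. The work goes in short steps, Python scripts to look and compute and a shell command to move; the robot and the scene stay as the last step left them, time stands still between calls to the robot, and variables do not carry over. Pictures are saved under pics/ and viewed, at most 10 in all, crops included, and the job is handed in when it is done.

```bash
mkdir -p pics; ls
cat > h.py <<'E'
import numpy as np, cv2
from cell import bot
def cam(n,f):
    c=bot.read_camera(n); cv2.imwrite('pics/'+f,c['pixels'][:,:,::-1]); np.savez('pics/'+n+'.npz',**{k:np.array(c[k]) for k in c}); return c
def load(n): return np.load('pics/'+n+'.npz')
def ray(c,u,v):
    K=c['camera_matrix']; d=np.array([(u-K[0,2])/K[0,0],(v-K[1,2])/K[1,1]]); s=d.copy(); k=float(c['k1'])
    for _ in range(20): s=d/(1+k*(s@s))
    P=c['pose']; return P[:3,3],P[:3,:3]@np.array([s[0],s[1],1])
def at(c,u,v,z):
    o,r=ray(c,u,v); return o+r*(z-o[2])/r[2]
def proj(c,p):
    P=c['pose']; q=P[:3,:3].T@(np.array(p)-P[:3,3]); s=q[:2]/q[2]; s=s*(1+float(c['k1'])*(s@s)); K=c['camera_matrix']
    return np.array([K[0,0]*s[0]+K[0,2],K[1,1]*s[1]+K[1,2]])
E
python3 - <<'E'
from h import *
for n in('top','side'):
    c=cam(n,n+'0.png'); print(n,c['camera_matrix'],c['k1'],np.round(c['pose'],3))
print(bot.read_state())
E
```

```text
pics
top [[534.8641936    0.         324.0272664 ]
 [  0.         534.8641936  247.26209477]
 [  0.           0.           1.        ]] 0.008783993993858825 [[-2.700000e-02 -9.970000e-01  6.900000e-02  4.328110e+02]
 [-9.990000e-01  2.800000e-02  1.700000e-02  3.321000e+00]
 [-1.900000e-02 -6.800000e-02 -9.970000e-01  1.363895e+03]
 [ 0.000000e+00  0.000000e+00  0.000000e+00  1.000000e+00]]
side [[492.8196296    0.         317.05274212]
 [  0.         492.8196296  227.06254516]
 [  0.           0.           1.        ]] -0.11061666851689973 [[-9.62000e-01 -1.39000e-01  2.35000e-01  2.61105e+02]
 [-2.73000e-01  5.41000e-01 -7.96000e-01  8.53493e+02]
 [-1.60000e-02 -8.30000e-01 -5.58000e-01  6.65223e+02]
 [ 0.00000e+00  0.00000e+00  0.00000e+00  1.00000e+00]]
{'clock': 0.1, 'joints': array([-1.32512314e+00,  2.21175947e-01,  1.52748350e+00, -1.73584625e-05,
        1.39468536e+00, -1.26117124e-01]), 'joint_velocities': array([-0.00141717, -0.00220719, -0.00131208,  0.00080942, -0.0008519 ,
       -0.00093643]), 'joint_torque': array([ 2.49788272e-04, -4.95948637e+01, -3.88518584e+01,  7.01604411e-02,
        5.16531290e-02, -3.53990049e-05]), 'ee_pos': array([ 226.89850105, -581.76816977,  221.53585678]), 'eef_rot': array([-8.74004143e-04,  9.82770536e-01,  1.84827772e-01, -6.08675074e-05]), 'contact_force': array([0.50639589, 0.60019314, 0.52766386]), 'wrist_torque': array([-0.00086568, -0.03424167, -0.02487626]), 'grip_force': 0.0, 'width': 87.48600625586955}
```

View pics/top0.png

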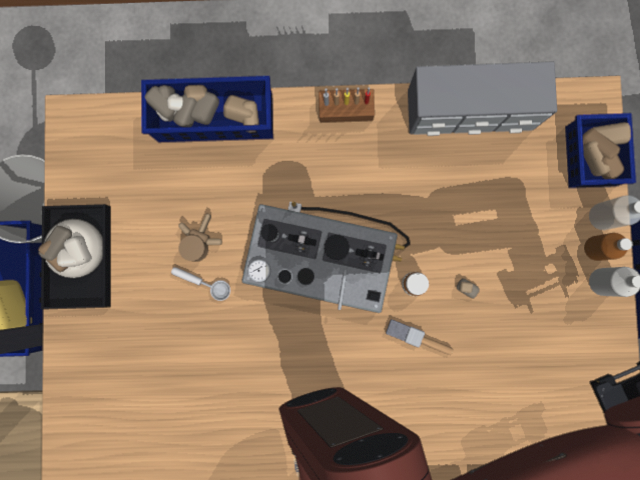

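View pics/side0.png

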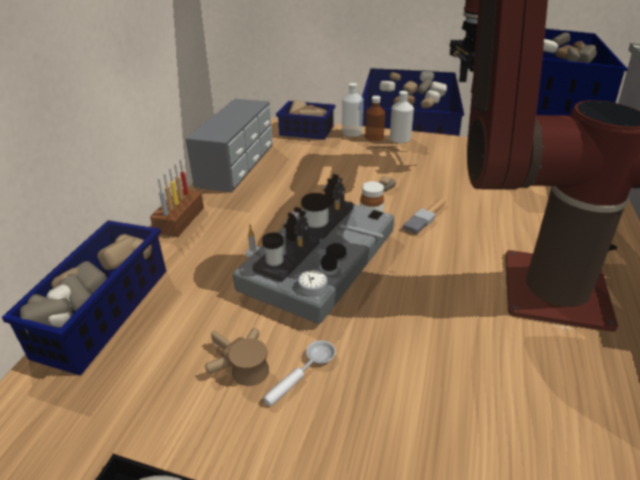

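The top view shows the cabinet centred near (320,258). The narrow lid is at (270,233) and the wide lid at (337,247), with its wheel at about (372,253) to the right. The side view shows the feeders around (300,225). I'll zoom in on both.

Run:
```python
import cv2,numpy as np
a=cv2.imread('pics/top0.png')[195:315,240:410]; b=cv2.imread('pics/side0.png')[165:285,230:400]
a=cv2.resize(a,None,fx=4.7,fy=4.7,interpolation=cv2.INTER_CUBIC);b=cv2.resize(b,None,fx=4.7,fy=4.7,interpolation=cv2.INTER_CUBIC)
g=lambda x:(255*(x/255.)**.55).astype('uint8')
cv2.imwrite('pics/tz.png',g(a));cv2.imwrite('pics/sz.png',g(b))
```

```text
(no output)
```

View pics/tz.png

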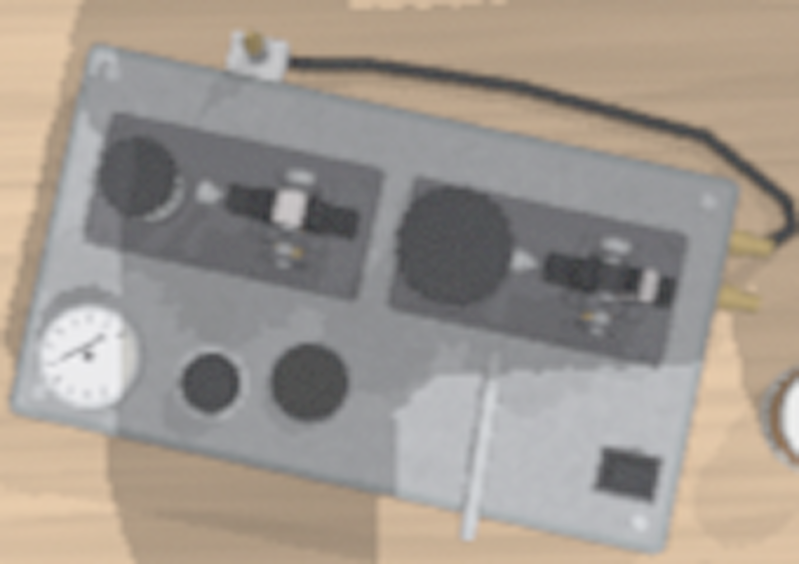

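View pics/sz.png

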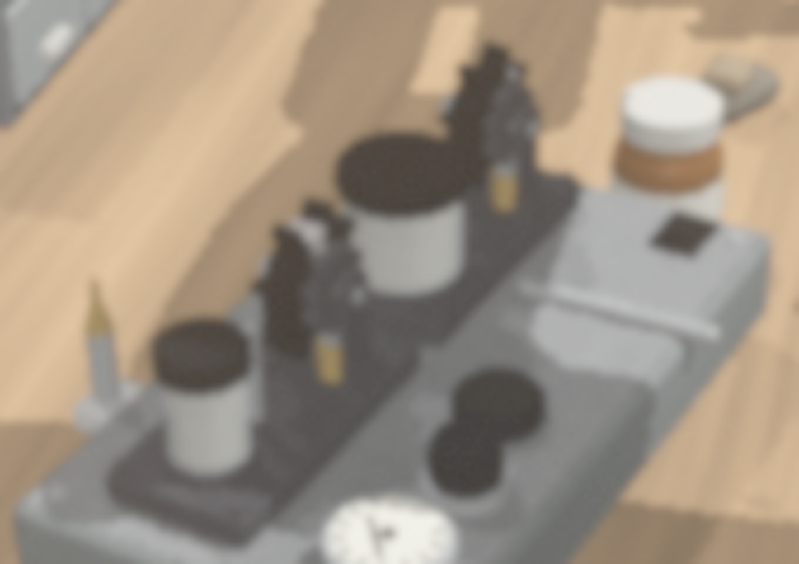

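The top crop shows the wide feeder plate's corners at (418,178), (688,237), (660,365) and (388,308). The big wheel's line is at (650,285), on the side away from the tank and about 18 mm from the axle, so roughly −3 clicks. The narrow wheel's line is straight up. Next I'll compute the pose and check it against the side view.

Run:
```python
from h import *
t=load('top');s=load('side')
f=lambda u,v:(240+(u+.5)/4.7-.5,195+(v+.5)/4.7-.5)
P=[at(t,*f(*q),76) for q in[(418,178),(688,237),(660,365),(388,308)]]
P=np.array(P);print(P.round(1),[np.linalg.norm(P[i]-P[i-1]).round(1) for i in range(4)])
C=[at(t,*f(*q),60) for q in[(95,43),(738,185),(660,552),(12,410)]];C=np.array(C);print([np.linalg.norm(C[i]-C[i-1]).round(1) for i in range(4)])
y=(P[0]+P[3]-P[1]-P[2])[:2]; y2=(C[0]+C[3]-C[1]-C[2])[:2]
print(np.degrees(np.arctan2(-y[0],y[1])),np.degrees(np.arctan2(-y2[0],y2[1])))
y=y2/np.linalg.norm(y2);x=np.array([y[1],-y[0]])
print('y',y,'x',x,'ctr',P.mean(0),'cab',C.mean(0))
L=at(t,*f(650,285),137)[:2]; lid=at(t,*f(455,245),136)[:2];
for n,q in(('line',L),('lid',lid),('ptrcone',at(t,*f(523,262),120)[:2])): print(n,q,'feeder xy',(q-P.mean(0)[:2])@x,(q-P.mean(0)[:2])@y)
for n,q in (('small line',at(t,*f(291,208),144.5)[:2]),): print(n,(q-P.mean(0)[:2])@x,(q-P.mean(0)[:2])@y)
g=lambda u,v:(230+(u+.5)/4.7-.5,165+(v+.5)/4.7-.5)
q=at(s,*g(404,172),136)[:2];print('side lid',q)
print(((q-P.mean(0)[:2])@x,(q-P.mean(0)[:2])@y))
```

```text
[[ 557.    13.5   76. ]
 [ 522.7 -124.    76. ]
 [ 457.5 -107.5   76. ]
 [ 490.5   30.7   76. ]] [np.float64(68.7), np.float64(141.7), np.float64(67.2), np.float64(142.1)]
[np.float64(196.4), np.float64(343.8), np.float64(194.1), np.float64(343.1)]
-13.726316318520508 -14.008753248826237
y [0.24207013 0.97025876] x [ 0.97025876 -0.24207013] ctr [506.92330304 -46.81773157  76.        ] cab [497.49239179  37.61865618  60.        ]
line [495.45808857 -98.67474935] feeder xy 1.4288101935511754 -53.090111484119966
lid [517.76651277  -4.18259153] feeder xy 0.20002538160408184 43.9919350963299
ptrcone [509.48330523 -37.70254975] feeder xy 0.27735130862609236 9.46378503031676
small line 0.12873231240876254 125.79106706108135
side lid [513.65979543   6.32837558]
(np.float64(-6.328944226510234), np.float64(53.19617937173355))
```

```bash
r='';
python3 -m handwheel '[{"gripper":0,"x":0.022,"y":0.039,"roll":7.8},{"gripper":0,"x":0.022,"y":0.039,"roll":7.8},{"gripper":0,"x":0.022,"y":0.039,"roll":7.8},{"gripper":0,"x":0.022,"y":0.039,"roll":7.8},{"gripper":0,"x":0.022,"y":0.039,"roll":7.8}]' 10
python3 -m handwheel '[{"gripper":0,"x":0.022,"y":0.039,"roll":7.8},{"gripper":0,"x":0.022,"y":0.039,"roll":7.8},{"gripper":0,"x":0.022,"y":0.039},{"gripper":0,"x":0.022,"y":0.039},{"gripper":0,"x":0.022,"y":0.039}]'
```

```text
invalid input at $[0]: expected keys gripper, x, y, z, roll
invalid input at $[0]: expected keys gripper, x, y, z, roll
```

```bash
python3 -m handwheel '[{"gripper":0,"x":0.022,"y":0.039,"z":0,"roll":7.8},{"gripper":0,"x":0.022,"y":0.039,"z":0,"roll":7.8},{"gripper":0,"x":0.022,"y":0.039,"z":0,"roll":7.8},{"gripper":0,"x":0.022,"y":0.039,"z":0,"roll":7.8},{"gripper":0,"x":0.022,"y":0.039,"z":0,"roll":7.8}]' 10
```

```text
clock: 0.6
ee_pos: [337.4, -385.4, 222.0]
eef_rot: [-0.0, 0.863, 0.505, 0.0]
contact_force: [0.8, -0.5, 0.6]
width: 55.2
grip_force: 0.0
```

```bash
python3 -m handwheel '[{"gripper":0,"x":0.022,"y":0.039,"z":0,"roll":7.8},{"gripper":0,"x":0.022,"y":0.039,"z":0,"roll":7.5},{"gripper":0,"x":0.022,"y":0.039,"z":0,"roll":0},{"gripper":0,"x":0.022,"y":0.039,"z":0,"roll":0},{"gripper":0,"x":0.022,"y":0.039,"z":0,"roll":0}]'
python3 -m handwheel '[{"gripper":0,"x":0.022,"y":0.039,"z":0,"roll":0},{"gripper":0,"x":0.022,"y":0.039,"z":-0.01,"roll":0},{"gripper":0,"x":0,"y":0,"z":-0.02,"roll":0},{"gripper":0,"x":0,"y":0,"z":-0.02,"roll":0},{"gripper":0,"x":0,"y":0,"z":0,"roll":0}]'
python3 - <<'E'
from h import *
c=cam('side','s1.png');t=cam('top','t1.png');p=bot.read_state()['ee_pos'];u,v=proj(c,p)
print(p,u,v,proj(t,p))
for n,(a,b) in(('side',(u,v)),):
    im=c['pixels'][:,:,::-1]; x0,y0=int(u)-70,int(v)-50; im=im[y0:y0+110,x0:x0+150];print(x0,y0)
    im=cv2.resize(im,None,fx=5,fy=5,interpolation=cv2.INTER_CUBIC)
    cv2.imwrite('pics/s1z.png',(255*(im/255.)**.55).astype('uint8'))
for k,q in(('axle',(498.7,-79.8,120)),('top',(498.7,-79.8,155)),('lid',(517.8,-4.2,136))): 
    a,b=proj(c,q);print(k,(a-x0)*5,(b-y0)*5)
E
```

```text
clock: 1.1
ee_pos: [447.4, -190.4, 222.4]
eef_rot: [-0.0, 0.79, 0.613, -0.0]
contact_force: [0.7, -0.3, -0.6]
width: 14.8
grip_force: 0.0
clock: 1.6
ee_pos: [488.9, -112.8, 169.2]
eef_rot: [-0.003, 0.79, 0.613, -0.002]
contact_force: [-0.2, 0.2, 0.6]
width: 0.2
grip_force: 0.0
[ 490.64340906 -114.19738897  172.33078575] 340.01070387241157 161.6975223855585 [386.25575037 256.36369715]
270 111
axle 313.49724433340185 390.07366411762405
top 313.5546519544931 320.7902644563461
lid 225.25289169298702 437.31486083247916
```

View pics/s1z.png

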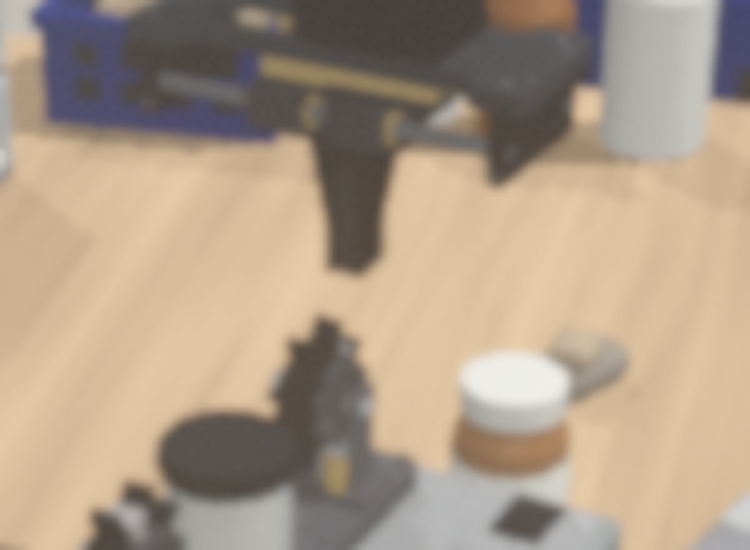

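The side crop shows the shut fingertips at (353,270), where the projection put them to within a few mm. They are behind and above the wide wheel, whose top is at (325,322). I'll descend next to the top rib and push in small steps.

```bash
python3 -m handwheel '[{"gripper":0,"x":0,"y":0,"z":-0.012,"roll":0},{"gripper":0,"x":0,"y":0,"z":-0.0115,"roll":0},{"gripper":0,"x":0,"y":0,"z":0,"roll":0},{"gripper":0,"x":0.001,"y":0.004,"z":0,"roll":0},{"gripper":0,"x":0,"y":0,"z":0,"roll":0}]'
python3 -m handwheel '[{"gripper":0,"x":0.0005,"y":0.002,"z":0,"roll":0},{"gripper":0,"x":0,"y":0,"z":0,"roll":0}]'
python3 -m handwheel '[{"gripper":0,"x":0.0005,"y":0.002,"z":0,"roll":0},{"gripper":0,"x":0,"y":0,"z":0,"roll":0}]'
python3 -m handwheel '[{"gripper":0,"x":0.0005,"y":0.002,"z":0,"roll":0},{"gripper":0,"x":0,"y":0,"z":0,"roll":0}]'
```

```text
clock: 2.2
ee_pos: [492.3, -110.1, 149.4]
eef_rot: [0.0, 0.79, 0.613, 0.0]
contact_force: [-0.3, 0.3, 0.6]
width: 0.4
grip_force: 0.0
clock: 2.4
ee_pos: [492.9, -108.1, 149.4]
eef_rot: [0.0, 0.79, 0.613, 0.0]
contact_force: [0.5, 0.2, -0.2]
width: 0.4
grip_force: 0.0
clock: 2.6
ee_pos: [493.2, -106.2, 149.2]
eef_rot: [0.0, 0.79, 0.613, 0.0]
contact_force: [0.7, -1.1, 0.8]
width: 0.1
grip_force: 0.1
clock: 2.8
ee_pos: [493.6, -104.9, 149.4]
eef_rot: [0.001, 0.79, 0.613, -0.0]
contact_force: [-1.0, -2.1, 2.5]
width: 0.5
grip_force: 1.8
```

```bash
python3 -m handwheel '[{"gripper":0,"x":0.0005,"y":0.002,"z":0,"roll":0},{"gripper":0,"x":0.0005,"y":0.002,"z":0,"roll":0},{"gripper":0,"x":0,"y":0,"z":0,"roll":0}]'
python3 -m handwheel '[{"gripper":0,"x":0.0005,"y":0.002,"z":0,"roll":0},{"gripper":0,"x":0.0005,"y":0.002,"z":0,"roll":0},{"gripper":0,"x":0,"y":0,"z":0,"roll":0}]'
python3 -m handwheel '[{"gripper":0,"x":0.0005,"y":0.002,"z":0,"roll":0},{"gripper":0,"x":0,"y":0,"z":0,"roll":0}]'
python3 -m handwheel '[{"gripper":0,"x":0.0005,"y":0.002,"z":0,"roll":0},{"gripper":0,"x":0,"y":0,"z":0,"roll":0}]'
```

```text
clock: 3.1
ee_pos: [494.9, -100.3, 149.3]
eef_rot: [0.0, 0.79, 0.613, 0.0]
contact_force: [-1.1, -2.4, 1.5]
width: 0.0
grip_force: 1.5
clock: 3.4
ee_pos: [495.5, -95.5, 148.7]
eef_rot: [-0.001, 0.79, 0.613, 0.0]
contact_force: [-0.4, -0.7, 0.9]
width: 0.5
grip_force: 0.4
clock: 3.6
ee_pos: [495.9, -93.6, 148.7]
eef_rot: [-0.001, 0.79, 0.613, 0.0]
contact_force: [0.4, 0.3, 0.4]
width: 0.5
grip_force: 0.0
clock: 3.8
ee_pos: [496.4, -91.8, 148.8]
eef_rot: [-0.0, 0.79, 0.613, 0.0]
contact_force: [-0.0, -0.0, -0.6]
width: 0.4
grip_force: 0.0
```

Force has dropped to zero, so the wheel has jumped. I'll lift, go back and look.

```bash
python3 -m handwheel '[{"gripper":0,"x":0,"y":0,"z":0.015,"roll":0},{"gripper":0,"x":0,"y":0,"z":0.015,"roll":0},{"gripper":0,"x":-0.006,"y":-0.024,"z":0.02,"roll":0},{"gripper":0,"x":-0.006,"y":-0.024,"z":0,"roll":0},{"gripper":0,"x":0,"y":0,"z":0,"roll":0}]'
cat > look.py <<'E'
import sys
from h import *
i=sys.argv[1]
c=cam('side','s%s.png'%i);t=cam('top','t%s.png'%i)
a=t['pixels'][205:305,320:400,::-1]; b=c['pixels'][170:270,265:345,::-1]
im=np.hstack([cv2.resize(k,None,fx=5,fy=5,interpolation=cv2.INTER_CUBIC) for k in(a,b)])
cv2.imwrite('pics/z%s.png'%i,(255*(im/255.)**.5).astype('uint8'))
for n,k in(('0 clicks',0),('-1',1),('-2',2),('-3',3)):
    th=np.pi/4*k; q=np.array([498.7,-79.8,120])+24.5*(np.cos(th)*np.array([.242,.97,0])+np.sin(th)*np.array([0,0,1])); u,v=proj(t,q); us,vs=proj(c,q); print(n,(u-320)*5,(v-205)*5,'side',(us-265)*5+400,(vs-170)*5)
E
python3 look.py 2
```

```text
clock: 4.3
ee_pos: [485.3, -142.9, 201.9]
eef_rot: [0.002, 0.791, 0.612, 0.001]
contact_force: [0.2, 0.9, 0.4]
width: 0.2
grip_force: 0.0
0 clicks 194.13655423366322 236.055225669718 side 712.1239605400808 119.24007956129202
-1 211.16914470874917 237.18115073926242 side 719.8081524821177 77.82865720865672
-2 249.16926444482016 244.4037653013079 side 738.5386836702259 46.82333217037268
-3 285.12664184241544 253.3817834908993 side 756.8179994928192 44.707354716268526
```

View pics/z2.png

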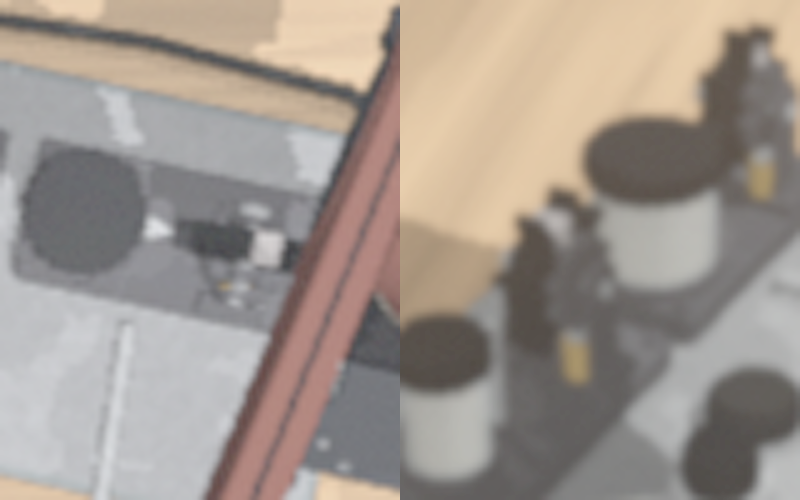

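The narrow wheel's line looks unchanged. The big wheel's line is now at (267,247) in the top crop, but −2 clicks predicts 249 and −3 predicts 285, so this isn't clear. I'll move the arm clear and compare intensity profiles with the first picture.

```bash
python3 -m handwheel '[{"gripper":0,"x":0,"y":-0.04,"z":0.0,"roll":0},{"gripper":0,"x":0,"y":-0.04,"z":0,"roll":0},{"gripper":0,"x":0,"y":0,"z":0,"roll":0}]'
python3 look.py 3 >/dev/null
python3 - <<'E'
from h import *
t=load('top');a=cv2.imread('pics/top0.png').astype(int);b=cv2.imread('pics/t3.png').astype(int)
yv=np.array([.242,.97]);xv=np.array([.97,-.242])
def prof(im,ax,z):
    o=[]
    for d in range(-42,43,2):
        o.append(int(np.mean([cv2.getRectSubPix(im.astype('float32'),(1,1),tuple(map(float,proj(t,[*(ax+d*yv+e*xv),z])))).mean() for e in(-3,0,3)])))
    return o
big=np.array([498.7,-79.8]);small=big+160*yv
print('d',list(range(-42,43,2)))
for n,im in(('t0',a),('t3',b)): print(n,'big',prof(im,big,144),'\n small',prof(im,small,144))
s=load('side')
f=lambda p:(proj(s,p)-[265,170])*5+[400,0]
print('small -2 side',f([*small,144.5]))
E
```

```text
clock: 4.7
ee_pos: [484.7, -223.2, 199.4]
eef_rot: [0.001, 0.791, 0.612, -0.0]
contact_force: [-0.5, -0.0, 0.1]
width: 0.7
grip_force: 0.0
d [-42, -40, -38, -36, -34, -32, -30, -28, -26, -24, -22, -20, -18, -16, -14, -12, -10, -8, -6, -4, -2, 0, 2, 4, 6, 8, 10, 12, 14, 16, 18, 20, 22, 24, 26, 28, 30, 32, 34, 36, 38, 40, 42]
t0 big [104, 104, 103, 102, 93, 68, 38, 25, 23, 30, 66, 108, 125, 106, 64, 32, 22, 20, 24, 27, 30, 33, 32, 30, 27, 23, 23, 25, 25, 23, 21, 21, 23, 24, 25, 26, 24, 26, 40, 55, 69, 86, 101] 
 small [87, 66, 57, 55, 43, 29, 25, 24, 25, 25, 24, 24, 23, 24, 26, 26, 25, 41, 91, 137, 155, 157, 158, 153, 127, 77, 34, 23, 23, 24, 23, 23, 25, 27, 27, 27, 30, 43, 60, 77, 95, 106, 115]
t3 big [166, 165, 164, 164, 145, 103, 59, 46, 44, 41, 39, 34, 29, 50, 122, 204, 233, 235, 236, 228, 185, 105, 52, 36, 32, 31, 33, 34, 34, 34, 35, 37, 37, 37, 35, 36, 41, 42, 46, 72, 106, 138, 162] 
 small [134, 91, 67, 62, 50, 34, 29, 29, 29, 28, 29, 27, 27, 28, 29, 28, 26, 46, 104, 155, 177, 179, 179, 174, 144, 88, 40, 26, 27, 26, 26, 26, 29, 31, 31, 30, 33, 49, 69, 88, 108, 121, 131]
small -2 side [546.67456741 217.01544273]
```

View pics/z3.png

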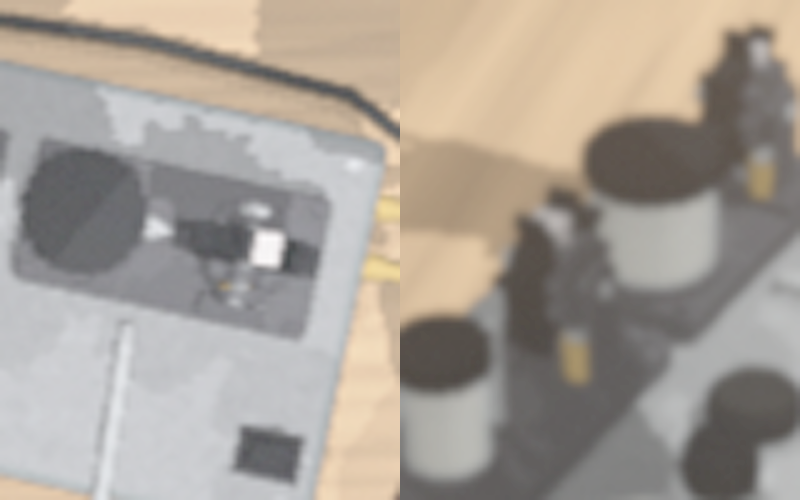

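Run:
```python
from h import *
t=load('top');s=load('side')
yv=np.array([.242,.97]);big=np.array([498.7,-79.8]);small=big+160*yv
rows=[]
for n,c,fs in(('t',t,('top0','t3')),('s',s,('side0','s3'))):
    r=[]
    for f,ax in((fs[0],big),(fs[1],big),(fs[1],small)):
        im=cv2.imread(f'pics/{f}.png'); u,v=proj(c,[*ax,135]); k=33 if n=='t' else 30
        M=np.float32([[8,0,133-8*u],[0,8,133-8*v]])
        p=cv2.warpAffine(im,M,(266,266),flags=cv2.INTER_CUBIC); r.append((255*np.clip(p/(p.max()*.9),0,1)**.45).astype('uint8'))
    rows.append(np.hstack(r))
cv2.imwrite('pics/cmp.png',np.vstack(rows))
```

```text
(no output)
```

View pics/cmp.png

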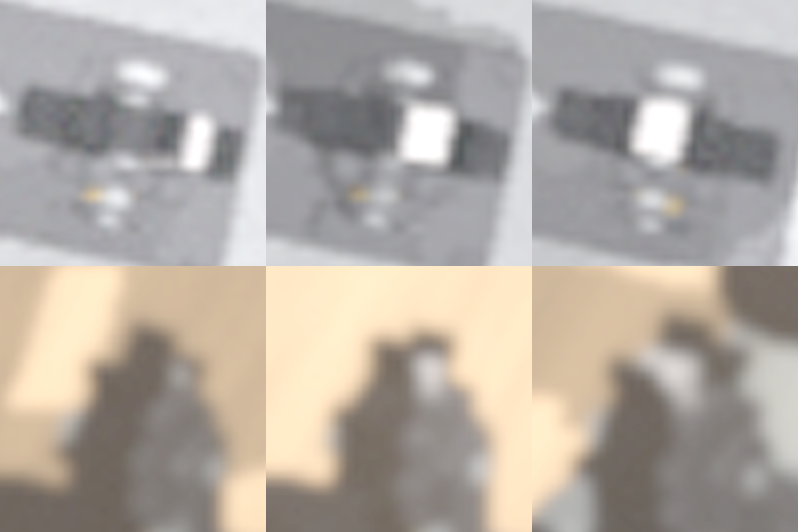

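The line sits about 9 mm short of straight up in the top row: middle panel, (428,135), with the axle stub at (408,72). So the wheel is resting on the detent's crest, about half-way. I'll go back behind the same rib, slightly higher so the following rib clears, and nudge it over.

```bash
python3 -m handwheel '[{"gripper":0,"x":0.004,"y":0.042,"z":0.0,"roll":0},{"gripper":0,"x":0.004,"y":0.042,"z":0,"roll":0},{"gripper":0,"x":0.0035,"y":0.042,"z":0,"roll":0},{"gripper":0,"x":0,"y":0,"z":-0.03,"roll":0},{"gripper":0,"x":0,"y":0,"z":-0.005,"roll":0}]'
python3 -m handwheel '[{"gripper":0,"x":0,"y":0,"z":-0.006,"roll":0},{"gripper":0,"x":0,"y":0,"z":-0.006,"roll":0},{"gripper":0,"x":0,"y":0,"z":0,"roll":0}]'
python3 -m handwheel '[{"gripper":0,"x":0.0005,"y":0.002,"z":0,"roll":0},{"gripper":0,"x":0.0005,"y":0.002,"z":0,"roll":0},{"gripper":0,"x":0,"y":0,"z":0,"roll":0}]'
python3 -m handwheel '[{"gripper":0,"x":0.0005,"y":0.002,"z":0,"roll":0},{"gripper":0,"x":0,"y":0,"z":0,"roll":0}]'
python3 -m handwheel '[{"gripper":0,"x":0.0003,"y":0.0015,"z":0,"roll":0},{"gripper":0,"x":0,"y":0,"z":0,"roll":0}]'
```

```text
clock: 5.3
ee_pos: [494.1, -90.8, 161.4]
eef_rot: [-0.002, 0.789, 0.615, -0.001]
contact_force: [-0.9, -0.4, -0.5]
width: 0.1
grip_force: 0.0
clock: 5.6
ee_pos: [495.8, -94.7, 151.7]
eef_rot: [-0.0, 0.79, 0.613, -0.0]
contact_force: [-0.6, -0.4, -0.1]
width: 0.4
grip_force: 0.0
clock: 5.9
ee_pos: [497.4, -90.4, 152.5]
eef_rot: [0.0, 0.79, 0.613, 0.0]
contact_force: [0.0, 0.1, 1.3]
width: 0.4
grip_force: 0.0
clock: 6.1
ee_pos: [498.0, -88.4, 153.1]
eef_rot: [0.001, 0.79, 0.613, 0.0]
contact_force: [-1.5, 0.7, 5.0]
width: 0.2
grip_force: 2.4
clock: 6.3
ee_pos: [498.3, -87.5, 153.2]
eef_rot: [0.001, 0.79, 0.613, -0.0]
contact_force: [-2.7, -2.2, 5.9]
width: 0.3
grip_force: 3.2
```

The upward force means the following rib is pressing on the fingertip from below, so the wheel is past half-way. I'll lift straight up and check with the profile.

```bash
python3 -m handwheel '[{"gripper":0,"x":0,"y":0,"z":0.015,"roll":0},{"gripper":0,"x":0,"y":0,"z":0.015,"roll":0},{"gripper":0,"x":-0.006,"y":-0.044,"z":0.018,"roll":0},{"gripper":0,"x":-0.006,"y":-0.044,"z":0,"roll":0},{"gripper":0,"x":0,"y":-0.044,"z":0,"roll":0}]'
cat > prof.py <<'E'
from h import *
import sys
t=cam('top','p%s.png'%sys.argv[1]);a=t['pixels'].astype('float32')
yv=np.array([.242,.97]);xv=np.array([.97,-.242]);big=np.array([498.7,-79.8])
for n,ax in(('big',big),('small',big+160*yv)):
    for z in (144,):print(n,[(d,int(np.mean([cv2.getRectSubPix(a,(1,1),tuple(map(float,proj(t,[*(ax+d*yv+e*xv),z])))).mean() for e in(-3,0,3)]))) for d in range(-36,38,2)])
print(bot.read_state()['ee_pos'].round(1))
E
python3 prof.py 4
```

```text
clock: 6.8
ee_pos: [486.4, -220.3, 202.7]
eef_rot: [0.002, 0.79, 0.613, 0.001]
contact_force: [0.0, -0.9, -0.3]
width: 0.2
grip_force: 0.0
big [(-36, 164), (-34, 148), (-32, 109), (-30, 61), (-28, 37), (-26, 34), (-24, 36), (-22, 36), (-20, 34), (-18, 34), (-16, 37), (-14, 39), (-12, 35), (-10, 29), (-8, 61), (-6, 148), (-4, 215), (-2, 235), (0, 235), (2, 236), (4, 233), (6, 198), (8, 114), (10, 51), (12, 34), (14, 33), (16, 30), (18, 26), (20, 27), (22, 32), (24, 37), (26, 39), (28, 39), (30, 39), (32, 38), (34, 60), (36, 87)]
small [(-36, 61), (-34, 50), (-32, 34), (-30, 29), (-28, 28), (-26, 28), (-24, 29), (-22, 28), (-20, 27), (-18, 27), (-16, 28), (-14, 30), (-12, 29), (-10, 28), (-8, 47), (-6, 104), (-4, 155), (-2, 176), (0, 179), (2, 179), (4, 174), (6, 144), (8, 88), (10, 39), (12, 26), (14, 28), (16, 27), (18, 26), (20, 26), (22, 29), (24, 31), (26, 31), (28, 30), (30, 33), (32, 49), (34, 69), (36, 88)]
[ 486.  -226.8  202.4]
```

The line is now straight up, same as the narrow wheel's, so the wheel is at −2. Next click, pushing a little further before lifting.

```bash
python3 -m handwheel '[{"gripper":0,"x":0.002,"y":0.036,"z":0.0,"roll":0},{"gripper":0,"x":0.002,"y":0.036,"z":0,"roll":0},{"gripper":0,"x":0.0027,"y":0.0365,"z":0,"roll":0},{"gripper":0,"x":0,"y":0,"z":-0.025,"roll":0},{"gripper":0,"x":0,"y":0,"z":0,"roll":0}]'
python3 -m handwheel '[{"gripper":0,"x":0,"y":0,"z":-0.013,"roll":0},{"gripper":0,"x":0,"y":0,"z":-0.012,"roll":0},{"gripper":0,"x":0,"y":0,"z":0,"roll":0}]'
python3 -m handwheel '[{"gripper":0,"x":0.0007,"y":0.003,"z":0,"roll":0},{"gripper":0,"x":0.0007,"y":0.003,"z":0,"roll":0},{"gripper":0,"x":0.0007,"y":0.003,"z":0,"roll":0},{"gripper":0,"x":0,"y":0,"z":0,"roll":0}]'
python3 -m handwheel '[{"gripper":0,"x":0.0007,"y":0.003,"z":0,"roll":0},{"gripper":0,"x":0.0007,"y":0.003,"z":0,"roll":0},{"gripper":0,"x":0.0007,"y":0.003,"z":0,"roll":0},{"gripper":0,"x":0,"y":0,"z":0,"roll":0}]'
python3 -m handwheel '[{"gripper":0,"x":0.0007,"y":0.003,"z":0,"roll":0},{"gripper":0,"x":0.0002,"y":0.001,"z":0,"roll":0},{"gripper":0,"x":0,"y":0,"z":0,"roll":0}]'
```

```text
clock: 7.35
ee_pos: [491.1, -108.5, 173.5]
eef_rot: [-0.002, 0.79, 0.614, -0.001]
contact_force: [0.1, -0.9, -1.3]
width: 0.6
grip_force: 0.0
clock: 7.65
ee_pos: [491.3, -110.4, 148.2]
eef_rot: [-0.001, 0.79, 0.612, -0.001]
contact_force: [-0.4, 0.7, -0.2]
width: 0.0
grip_force: 0.0
clock: 8.05
ee_pos: [495.2, -101.7, 151.0]
eef_rot: [0.001, 0.79, 0.613, 0.0]
contact_force: [-1.7, -3.0, 2.6]
width: 0.4
grip_force: 1.9
clock: 8.45
ee_pos: [496.6, -91.2, 149.6]
eef_rot: [-0.001, 0.79, 0.613, 0.0]
contact_force: [-0.2, 0.8, -0.6]
width: 0.5
grip_force: 0.3
clock: 8.75
ee_pos: [497.6, -88.3, 150.8]
eef_rot: [0.0, 0.79, 0.613, -0.0]
contact_force: [-2.9, -1.1, 5.6]
width: 0.6
grip_force: 3.2
```

```bash
python3 -m handwheel '[{"gripper":0,"x":0,"y":0,"z":0.015,"roll":0},{"gripper":0,"x":0,"y":0,"z":0.015,"roll":0},{"gripper":0,"x":-0.006,"y":-0.044,"z":0.02,"roll":0},{"gripper":0,"x":-0.006,"y":-0.044,"z":0,"roll":0},{"gripper":0,"x":0,"y":-0.044,"z":0,"roll":0}]'
python3 prof.py 5
```

```text
clock: 9.25
ee_pos: [486.3, -221.7, 202.8]
eef_rot: [0.002, 0.79, 0.613, 0.001]
contact_force: [0.3, -0.8, -0.7]
width: 0.5
grip_force: 0.0
big [(-36, 163), (-34, 148), (-32, 108), (-30, 60), (-28, 37), (-26, 34), (-24, 35), (-22, 35), (-20, 35), (-18, 35), (-16, 36), (-14, 38), (-12, 36), (-10, 29), (-8, 26), (-6, 34), (-4, 41), (-2, 44), (0, 45), (2, 44), (4, 42), (6, 38), (8, 35), (10, 35), (12, 39), (14, 61), (16, 107), (18, 144), (20, 158), (22, 135), (24, 88), (26, 47), (28, 38), (30, 37), (32, 38), (34, 59), (36, 87)]
small [(-36, 61), (-34, 49), (-32, 34), (-30, 28), (-28, 28), (-26, 29), (-24, 28), (-22, 28), (-20, 27), (-18, 28), (-16, 29), (-14, 30), (-12, 29), (-10, 27), (-8, 46), (-6, 104), (-4, 155), (-2, 176), (0, 178), (2, 179), (4, 174), (6, 144), (8, 88), (10, 39), (12, 27), (14, 28), (16, 28), (18, 25), (20, 26), (22, 29), (24, 30), (26, 30), (28, 31), (30, 34), (32, 49), (34, 69), (36, 88)]
[ 485.9 -228.2  202.5]
```

The wheel is at −1 now: the line is 19 mm towards the tank, the mirror image of the start. One more identical click.

```bash
python3 -m handwheel '[{"gripper":0,"x":0.0023,"y":0.0365,"z":0.0,"roll":0},{"gripper":0,"x":0.0023,"y":0.0365,"z":0,"roll":0},{"gripper":0,"x":0.0023,"y":0.037,"z":0,"roll":0},{"gripper":0,"x":0,"y":0,"z":-0.025,"roll":0},{"gripper":0,"x":0,"y":0,"z":0,"roll":0}]'
python3 -m handwheel '[{"gripper":0,"x":0,"y":0,"z":-0.013,"roll":0},{"gripper":0,"x":0,"y":0,"z":-0.012,"roll":0},{"gripper":0,"x":0,"y":0,"z":0,"roll":0}]'
python3 -m handwheel '[{"gripper":0,"x":0.0007,"y":0.003,"z":0,"roll":0},{"gripper":0,"x":0.0007,"y":0.003,"z":0,"roll":0},{"gripper":0,"x":0.0007,"y":0.003,"z":0,"roll":0},{"gripper":0,"x":0,"y":0,"z":0,"roll":0}]'
python3 -m handwheel '[{"gripper":0,"x":0.0007,"y":0.003,"z":0,"roll":0},{"gripper":0,"x":0.0007,"y":0.003,"z":0,"roll":0},{"gripper":0,"x":0.0007,"y":0.003,"z":0,"roll":0},{"gripper":0,"x":0,"y":0,"z":0,"roll":0}]'
python3 -m handwheel '[{"gripper":0,"x":0.0007,"y":0.003,"z":0,"roll":0},{"gripper":0,"x":0.0002,"y":0.001,"z":0,"roll":0},{"gripper":0,"x":0,"y":0,"z":0,"roll":0}]'
```

```text
clock: 9.8
ee_pos: [491.2, -108.4, 173.4]
eef_rot: [-0.002, 0.79, 0.614, -0.001]
contact_force: [-0.7, -0.5, -0.6]
width: 0.3
grip_force: 0.0
clock: 10.1
ee_pos: [491.3, -110.4, 148.2]
eef_rot: [-0.001, 0.79, 0.612, -0.001]
contact_force: [-0.2, -0.0, -0.7]
width: 0.6
grip_force: 0.0
clock: 10.5
ee_pos: [495.2, -101.7, 151.0]
eef_rot: [0.001, 0.79, 0.613, 0.0]
contact_force: [-2.1, -3.5, 2.9]
width: 0.5
grip_force: 2.0
clock: 10.9
ee_pos: [496.6, -91.1, 149.7]
eef_rot: [-0.001, 0.79, 0.613, 0.0]
contact_force: [-0.8, 0.4, 0.8]
width: 0.8
grip_force: 0.3
clock: 11.2
ee_pos: [497.6, -88.3, 150.8]
eef_rot: [0.0, 0.79, 0.613, -0.0]
contact_force: [-3.8, -0.2, 6.0]
width: 0.2
grip_force: 3.2
```

```bash
python3 -m handwheel '[{"gripper":0,"x":0,"y":0,"z":0.015,"roll":0},{"gripper":0,"x":0,"y":0,"z":0.015,"roll":0},{"gripper":0,"x":-0.006,"y":-0.044,"z":0.02,"roll":0},{"gripper":0,"x":-0.006,"y":-0.044,"z":0,"roll":0},{"gripper":0,"x":0,"y":-0.044,"z":0,"roll":0}]'
python3 prof.py 6
python3 look.py 6
```

```text
clock: 11.7
ee_pos: [486.3, -221.7, 202.8]
eef_rot: [0.002, 0.79, 0.613, 0.001]
contact_force: [2.0, 1.0, -0.5]
width: 0.5
grip_force: 0.0
big [(-36, 163), (-34, 148), (-32, 108), (-30, 60), (-28, 37), (-26, 34), (-24, 35), (-22, 36), (-20, 35), (-18, 34), (-16, 36), (-14, 38), (-12, 36), (-10, 29), (-8, 27), (-6, 33), (-4, 41), (-2, 45), (0, 45), (2, 45), (4, 42), (6, 38), (8, 34), (10, 34), (12, 36), (14, 35), (16, 29), (18, 27), (20, 27), (22, 32), (24, 37), (26, 40), (28, 40), (30, 38), (32, 39), (34, 59), (36, 86)]
small [(-36, 61), (-34, 49), (-32, 33), (-30, 27), (-28, 28), (-26, 28), (-24, 28), (-22, 27), (-20, 27), (-18, 28), (-16, 27), (-14, 30), (-12, 29), (-10, 28), (-8, 46), (-6, 104), (-4, 155), (-2, 176), (0, 178), (2, 179), (4, 174), (6, 144), (8, 88), (10, 39), (12, 27), (14, 28), (16, 27), (18, 25), (20, 27), (22, 28), (24, 30), (26, 30), (28, 30), (30, 33), (32, 49), (34, 69), (36, 88)]
[ 485.9 -228.2  202.5]
0 clicks 194.13655423366322 236.055225669718 side 712.1239605400808 119.24007956129202
-1 211.16914470874917 237.18115073926242 side 719.8081524821177 77.82865720865672
-2 249.16926444482016 244.4037653013079 side 738.5386836702259 46.82333217037268
-3 285.12664184241544 253.3817834908993 side 756.8179994928192 44.707354716268526
```

View pics/z6.png

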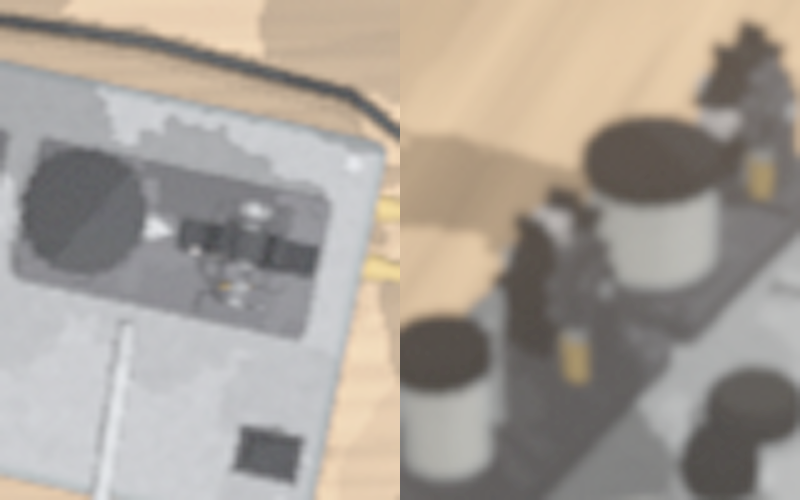

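In the side crop the white line is at (718,120), where 0 clicks predicts (712,119). It's hidden from above, as it should be, and the wheel's profile matches a resting click. The narrow wheel is unchanged. Handing in.

```bash
python3 -c "
from cell import bot
print(bot.hand_in())"
```

```text
the job is handed in; nothing more can be done
None
```

The job is handed in: I flicked the wide tank's wheel three clicks, and its white line now stands at the pointer. The narrow tank's wheel is unchanged, and the robot was clear of everything at 11.7 s. On the first click the wheel stopped half-way and needed a second nudge.

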